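# Change over the garnish boxes

## Robot

A 7-joint arm with a two-finger parallel gripper is mounted at the origin on the work surface. World frame = base frame: x ahead of the robot, y to its left, z up, the work surface at z = 0. Lengths are in m, angles in rad, forces in N, time in s.
With the tool pointing down it reaches from about 0.35 to 0.9 m from the base axis. Payload 8.1 kg.
Tool frame: the origin (TCP) lies on the centre line of the jaws, within the pads' length; the fingertips stand arm.tips_ahead ahead of it and the grasp point (between the pads) lies 8 mm behind it (arm.tips_ahead is the distance from the TCP to the fingertips, in m); z points along the fingers, y is the direction in which the jaws open and shut (so a half turn about z gives the same grasp; the last joint's range is limited). The gripper opens to 92 mm and grips with 3 to 60 N. Pads are 19 mm wide; open, the fingers measure 130 mm over their backs; the gripper's body (75 mm by 190 mm) begins 47 mm behind the grasp point.
Start: joints at [1.086, 0.434, 0.025, 1.573, -0.012, 1.134, -0.075], TCP at [0.233, -0.58, 0.238] pointing down, gripper open.
Joint ranges: [-2.62, 2.62], [-0.44, 2.09], [-1.27, 1.32], [0.08, 2.57], [-1.32, 4.46], [0.12, 2], [-2.74, 2.74]. Speed limits (rad/s): [2.22, 2.22, 3.01, 3.01, 3.14, 3.14, 3.14].

## Interface

Orientations are given as a rotation vector (axis times angle).
In Python, from cell import arm gives the robot as it stands. The module is installed in compiled form; this text tells all that it offers.
- The arm moves only by the tool jog_arm, never from a script. Its argument "moves" is a list of rows, each an object with "twist": the turn, a rotation vector about the tool's x, y, z in units of 10 degrees (1.0 is 10 degrees), a list of three; "xyz": the shift along the tool's x, y, z in units of 60 mm (1.0 is 60 mm), a list of three; "grip": the closure, from -1 (fully open) to 1 (shut). A call has 1 to 5 rows; each row is the pose to reach, as a shift and turn from the pose commanded when the call began, along the tool's axes at that moment; what a row does not reach only later rows make up. A row lasts 1/8 s, in which the tool goes at most 62.5 mm and 10.7 degrees, less where a joint would pass 70% of its speed; a pose out of reach is approached as far as the arm can. A call with a gripper value outside its range is refused whole. The fingers move at their own pace and stop on an object; "force" is the grip in N (left out, the last holds). Time passes only in rows, so rows that repeat a pose let the fingers close. It gives the time, the measured TCP pose, the force and the opening at its end, in the units of the state.
- arm.observe(): the state, without advancing time (a new reading comes with each control period).
- arm.get_image(name): name is "scene" or "top" or "wrist"; returns the picture (420x560x3 uint8, blue, green, red); there is no depth.
- arm.camera_params(name): a dict with "mtx" (3x3 intrinsics, pixels), "T" (4x4, takes a point from camera to world coordinates); the wrist camera has in their place "T_tool_cam" (4x4, takes a point from camera to tool coordinates, whose origin is the TCP and whose axes are the flange's). Camera axes: x right, y down, z forward; pixel columns grow to the right and rows downward; lengths in m; the calibration is good to about 2 mm. A picture is of the moment at which its call begins: read the wrist's pose just before it. camera_params takes no time and is no camera call.
- arm.sign_off(): hands the job in, once; it reports no verdict.
The state is a dict: "clock": time; "joints": joint angles; "dq": joint speeds; "joint_efforts": joint torques, N m; "position": TCP position; "ee_rot": TCP orientation; "force": force on the tool from outside, world axes, zero at the start; "ft_torque": the same for the moment, N m; "width": opening from 0.0 (shut) to 1.0 (fully open).
Only numpy, scipy, OpenCV 4.12 (cv2) and the standard library are available. Lean on these libraries where they do the work, as an engineer would, in place of code of your own. Each camera call takes 0.05 s, during which the arm holds its last target. There are 200 camera calls.

## Task

Service is changing from limes to oranges: tip the lid of the green-lidded lime box, which stands open, over so that it falls shut, and flip the lid of the blue-lidded orange box up from under its front lip and back past upright so that it stays open by itself; either box first. Only push with your fingertips and gently: do not pinch a lid or lift a box, keep both boxes standing where they are, and leave the jar, the mug and the shaker alone.

Things in the scene. Friction and masses are not known exactly. Their poses are not given: they have to be found in the camera images.
- orange_box: Orange box: open-topped metal garnish box, 130 (x) by 110 (y) by 90 high, walls 4, loose on the table, about 1.2 kg. Origin: centre of its underside. Its x axis points level from the front (lip) side to the hinge side, y along the hinge, z up; at yaw 0 the front faces the robot (turned up to 0.4 rad either way). Full of orange slices, blue lid, shut at the start.
- lime_box: Lime box: open-topped metal garnish box, 130 (x) by 110 (y) by 90 high, walls 4, loose on the table, about 1.2 kg. Origin: centre of its underside. Its x axis points level from the front (lip) side to the hinge side, y along the hinge, z up; at yaw 0 the front faces the robot (turned up to 0.4 rad either way). Nearly empty, green lid, standing open at the start. The two boxes stand side by side, either one on the left.
- orange_lid (a joint): angle of the blue lid of the orange box: 0 = shut flat on the rim, 1.57 = upright, 1.95 = hinge stop, leaning back away from the robot, where its weight keeps it. Flat blue plate 152 by 110, 8 thick, about 0.15 kg, free hinge along the box's top far edge; falls shut below about 1.5 rad, falls open beyond about 1.65.
- lime_lid (a joint): angle of the green lid of the lime box: 0 = shut flat on the rim, 1.57 = upright, 1.95 = hinge stop, leaning back away from the robot, where its weight keeps it. Flat green plate 152 by 110, 8 thick, about 0.15 kg, free hinge along the box's top far edge; falls shut below about 1.5 rad, falls open beyond about 1.65.
- orange_lip (a point): middle of the blue lid's free (lip) edge, on the lid's underside, 152 mm from the hinge line; moves with the lid. Shut, it is 90.5 mm above the table and the lip overhangs the front wall by 22 mm along the whole width, free underneath down to the table, so a fingertip can reach under from the front.
- lime_lip (a point): middle of the green lid's free (lip) edge, on the lid's underside, 152 mm from the hinge line; moves with the lid. Shut, it is 90.5 mm above the table and the lip overhangs the front wall by 22 mm along the whole width, free underneath down to the table, so a fingertip can reach under from the front.
- orange_hinge (a point): middle of the orange box's hinge line: 65 mm from the box's centre along its x, 90.5 mm above the table. The underside plane of the lid passes through it; the lid's outer face is 8 mm off that plane.
- lime_hinge (a point): middle of the lime box's hinge line: 65 mm from the box's centre along its x, 90.5 mm above the table. The underside plane of the lid passes through it; the lid's outer face is 8 mm off that plane.
- jar: Bystander: amber glass jar with white cap, 66 diameter, 110 high, loose; origin at the centre of its underside.
- mug: Bystander: blue mug, 76 diameter, 90 high, with a handle towards the robot, loose; origin at the centre of its underside.
- shaker: Bystander: steel shaker, 44 diameter, 85 high, loose, beyond the boxes; origin at the centre of its underside.

How it is judged:
At the end, for the whole second after the job is handed in: The green lid is shut (under 0.05 rad), the blue lid rests open past upright (over 1.8 rad) and still; both boxes, the jar, the mug and the shaker stand upright within 30 mm of where they were (value of joint lime_lid below 0.05 rad and value of joint orange_lid above 1.8 rad and velocity of joint orange_lid between -0.1 and 0.1 rad/s and distance of each of orange_box, lime_box, jar, mug, shaker from where it was at the start of the episode below 0.03 m and angle between each of orange_box, lime_box, jar, mug, shaker's own z axis and vertical below 0.1 rad); the robot touches nothing.
It fails at once if a box is lifted, tipped or shoved away by more than 30 mm (height (world z) of any of orange_box, lime_box above 0.012 m or angle between any of orange_box, lime_box's own z axis and vertical above 0.15 rad or distance of any of orange_box, lime_box from where it was at the start of the episode above 0.03 m).
It fails at once if a lid or box is pinched or pressed with more than 18 N (contact force between the fingers and orange_box above 18 N or contact force between the fingers and lime_box above 18 N).
It fails at once if the jar, mug or shaker is moved by more than 30 mm, lifted or knocked over (distance of any of jar, mug, shaker from where it was at the start of the episode above 0.03 m or angle between any of jar, mug, shaker's own z axis and vertical above 0.3 rad).
It also fails if it takes over 58 s, if anything falls off the work surface, if the arm or the gripper's body presses on something with over 40 N, if the wrist force passes 120 N, or if a joint passes its speed limit or range.

## Working session

There is one attempt and no reset: what is moved stays moved. The work goes in short steps, Python scripts to look and compute and a tool call to move; the robot and the scene stay as the last step left them, time stands still between calls to the robot, and variables do not carry over. Pictures are saved under pics/ and viewed, about 8 in all and at most 12, crops included, and the job is handed in when it is done.

Besides the shell and the picture viewer there is one more tool, called after ">>>" as a command line: name --argument value ..., lists and objects as JSON in quotes. jog_arm: Moves the arm, as the interface text tells. Its arguments: {"type":"object","properties":{"moves":{"type":"array","items":{"type":"object","properties":{"twist":{"type":"array","items":{"type":"number"}},"xyz":{"type":"array","items":{"type":"number"}},"grip":{"type":"number"}}}},"force":{"type":"number"}},"required":["moves"]}

```bash
mkdir -p pics; python3 - <<'E'
from cell import arm
import cv2,numpy as np
s=arm.observe();print({k:np.round(v,3).tolist() for k,v in s.items()}, arm.tips_ahead)
for n in("scene","top"):
    cv2.imwrite(f"pics/{n}0.png",arm.get_image(n));p=arm.camera_params(n);print(n,np.round(p["mtx"],1).tolist(),np.round(p["T"],4).tolist())
print(np.round(arm.camera_params("wrist")["T_tool_cam"],3).tolist())
E
```

```text
{'clock': 0.0, 'joints': [1.086, 0.435, 0.025, 1.574, -0.012, 1.134, -0.075], 'dq': [-0.001, 0.002, -0.001, 0.0, 0.0, -0.002, -0.0], 'joint_efforts': [-0.0, -66.784, 0.985, -31.446, -0.061, 0.043, 0.0], 'position': [0.233, -0.58, 0.237], 'ee_rot': [-3.083, -0.596, 0.001], 'force': [-1.214, 0.058, 0.072], 'ft_torque': [0.001, -0.031, -0.033], 'width': 0.999} 0.011
scene [[393.1, 0.0, 279.4], [0.0, 393.1, 213.3], [0.0, 0.0, 1.0]] [[0.7096, 0.5475, -0.4435, 1.0606], [0.7043, -0.5341, 0.4676, -0.5008], [0.0191, -0.6441, -0.7647, 0.8877], [0.0, 0.0, 0.0, 1.0]]
top [[384.9, 0.0, 276.6], [0.0, 384.9, 215.2], [0.0, 0.0, 1.0]] [[0.0189, -0.996, 0.0872, 0.4837], [-0.9996, -0.0168, 0.0248, -0.0143], [-0.0232, -0.0876, -0.9959, 1.0993], [0.0, 0.0, 0.0, 1.0]]
[[0.0, -0.953, -0.302, 0.082], [1.0, 0.0, -0.001, 0.001], [0.001, -0.302, 0.953, -0.146], [0.0, 0.0, 0.0, 1.0]]
```

View pics/scene0.png

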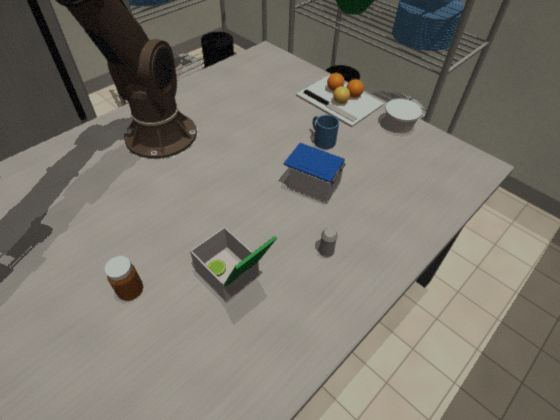

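View pics/top0.png

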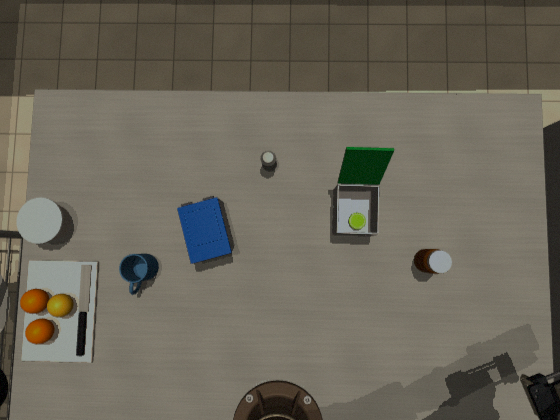

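The scene and top pictures show the blue shut lid at top-view (205,231), the open lime box at (357,210) with its green lid at (365,166). The mug is at (138,268), the jar at (430,262) and the shaker at (268,161). Next I'll cast rays.

```bash
cat > h.py <<'E'
import cv2,numpy as np
from cell import arm
def ray(n,px):
    p=arm.camera_params(n);T=p["T"];d=np.linalg.inv(p["mtx"])@[px[0],px[1],1.];return T[:3,3],T[:3,:3]@d
def onz(n,px,z):
    o,d=ray(n,px);return o+d*(z-o[2])/d[2]
def mask(img,h0,h1,s=120,v=40):
    return cv2.inRange(cv2.cvtColor(img,cv2.COLOR_BGR2HSV),(h0,s,v),(h1,255,255))
def big(m):
    return max(cv2.findContours(m,cv2.RETR_EXTERNAL,cv2.CHAIN_APPROX_NONE)[0],key=cv2.contourArea)
E
python3 - <<'E'
from h import *
im=cv2.imread("pics/top0.png")
b=big(mask(im[:,150:260],105,125,150,60))+[150,0]
q=np.array([onz("top",p[0],.0985)[:2] for p in b],np.float32)
r=cv2.minAreaRect(q);print("blue rect",r,np.round(cv2.boxPoints(r),3).tolist())
g=big(mask(im[100:200],50,75,150,30))+[0,100]
print("green px",cv2.boundingRect(g),cv2.approxPolyDP(g,4,True)[:,0].tolist())
s=cv2.imread("pics/scene0.png");gs=big(mask(s[200:320,180:300],50,75,150,30))+[180,200]
print("green scene",cv2.approxPolyDP(gs,4,True)[:,0].tolist())
for nm,px,z in(("mug",(138,268),.09),("jar cap",(439,262),.11),("shaker",(268,158),.085)):print(nm,np.round(onz("top",px,z),3))
x=cv2.resize(im[130:250,325:405],None,fx=5,fy=5,interpolation=cv2.INTER_CUBIC);y=cv2.resize(s[220:300,180:290],None,fx=3.6,fy=3.6)
c=np.zeros((600,800,3),np.uint8);c[:600,:400]=x;c[:288,400:796]=y
cv2.imwrite("pics/c1.png",c)
E
```

```text
blue rect ((0.5300306677818298, 0.20007266104221344), (0.15118326246738434, 0.10851699858903885), 16.345111846923828) [[0.44200000166893005, 0.23100000619888306], [0.4729999899864197, 0.12700000405311584], [0.6179999709129333, 0.16899999976158142], [0.5870000123977661, 0.27300000190734863]]
green px (338, 147, 56, 37) [[347, 147], [338, 182], [379, 183], [393, 148]]
green scene [[272, 241], [235, 268], [227, 281], [255, 262]]
mug [0.427 0.372 0.09 ]
jar cap [ 0.459 -0.403  0.11 ]
shaker [0.726 0.037 0.085]
```

View pics/c1.png

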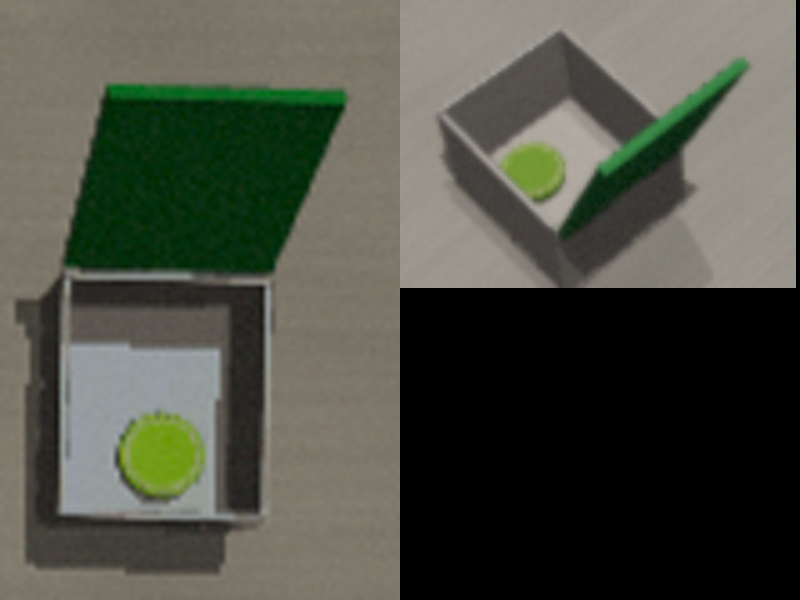

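The crop shows the lime box rim from (64,270) to (273,275) at the hinge side and (60,515) to (265,520) at the front, and the green lid leaning back.

```bash
python3 - <<'E'
from h import *
from scipy.spatial.transform import Rotation as R
P=[onz("top",(u/5+325-.4,v/5+130-.4),.09)[:2] for u,v in((64,272),(273,277),(264,519),(59,515))]
P=np.array(P);print(np.round(P,3).tolist(),"centre",P.mean(0),"sizes",[np.linalg.norm(P[i]-P[i-1]).round(3) for i in range(4)])
d=(P[0]+P[1]-P[2]-P[3]);yaw=np.arctan2(d[1],d[0]);print("yaw",yaw);x=np.array([np.cos(yaw),np.sin(yaw)]);c=P.mean(0)
print("hinge",c+.065*x,"lip open",c+(.065+.056)*x)
for u,v in((106,95),(345,103)):print("lid tip z.232",onz("top",(u/5+324.6,v/5+129.6),.232).round(3))
r=R.from_rotvec(arm.observe()["ee_rot"]).as_matrix();print(r.round(3))
E
```

```text
[[0.658, -0.148], [0.657, -0.258], [0.529, -0.253], [0.529, -0.146]] centre [ 0.59311649 -0.20136688] sizes [np.float64(0.128), np.float64(0.11), np.float64(0.128), np.float64(0.106)]
yaw -0.027955133237908575
hinge [ 0.6580911  -0.20318372] lip open [ 0.71406922 -0.20474901]
lid tip z.232 [ 0.715 -0.148  0.232]
lid tip z.232 [ 0.713 -0.257  0.232]
[[ 0.928  0.373 -0.001]
 [ 0.373 -0.928  0.001]
 [-0.    -0.001 -1.   ]]
```

>>> jog_arm --moves '[{"xyz": [0, 0, -1.6], "twist": [0, 0, 0], "grip": 1}, {"xyz": [0, 0, -1.6], "twist": [0, 0, 0.5], "grip": 1}, {"xyz": [10.65, -2.5, -1.6], "twist": [0, 0, 2.19], "grip": 1}, {"xyz": [10.65, -2.5, -1.6], "twist": [0, 0, 2.19], "grip": 1}, {"xyz": [10.65, -2.5, -1.6], "twist": [0, 0, 2.19], "grip": 1}]' --force 10

```text
clock: 0.72
position: [0.3859, -0.4721, 0.3335]
ee_rot: [-3.141, 0.004, 0.0]
force: [1.4, -0.4, 0.8]
width: 0.501
```

>>> jog_arm --moves '[{"xyz": [5.7, -4, 0], "twist": [0, 0, 0], "grip": 1}, {"xyz": [5.7, -4, 0], "twist": [0, 0, 0], "grip": 1}, {"xyz": [5.7, -4, 0], "twist": [0, 0, 0], "grip": 1}, {"xyz": [5.7, -4, 0], "twist": [0, 0, 0], "grip": 1}, {"xyz": [5.7, -4, 0], "twist": [0, 0, 0], "grip": 1}]'

```text
clock: 1.35
position: [0.6419, -0.2928, 0.3333]
ee_rot: [-3.142, 0.001, 0.001]
force: [0.6, -0.7, 0.1]
width: 0.012
```

>>> jog_arm --moves '[{"xyz": [0, 0, 0], "twist": [0, 0, 0], "grip": 1}, {"xyz": [0, 0, 0], "twist": [0, 0, 0], "grip": 1}]'

```text
clock: 1.6
position: [0.6403, -0.2942, 0.3329]
ee_rot: [3.141, -0.0, -0.002]
force: [-0.5, -0.3, 0.3]
width: 0.006
```

>>> jog_arm --moves '[{"xyz": [2.2, -1.52, 0], "twist": [0, 0, 0], "grip": 1}, {"xyz": [2.2, -1.52, 0], "twist": [0, 0, 0], "grip": 1}, {"xyz": [2.2, -1.52, 0], "twist": [0, 0, 0], "grip": 1}, {"xyz": [2.2, -1.52, 0.9], "twist": [0, 0, 0], "grip": 1}, {"xyz": [2.2, -1.52, 1.6], "twist": [0, 0, 0], "grip": 1}]'

```text
clock: 2.22
position: [0.7717, -0.2048, 0.2359]
ee_rot: [3.14, -0.004, -0.002]
force: [-0.5, -0.1, -1.3]
width: 0.008
```

```bash
python3 - <<'E'
from h import *
cv2.imwrite("pics/scene1.png",cv2.resize(arm.get_image("scene")[150:330,150:400],None,fx=3,fy=3))
s=arm.observe();print(s["position"],np.round(s["joints"],3))
E
```

```text
[ 0.76903321 -0.20467998  0.22913797] [ 0.206  0.75  -0.029  1.036  0.021  1.365 -1.394]
```

View pics/scene1.png

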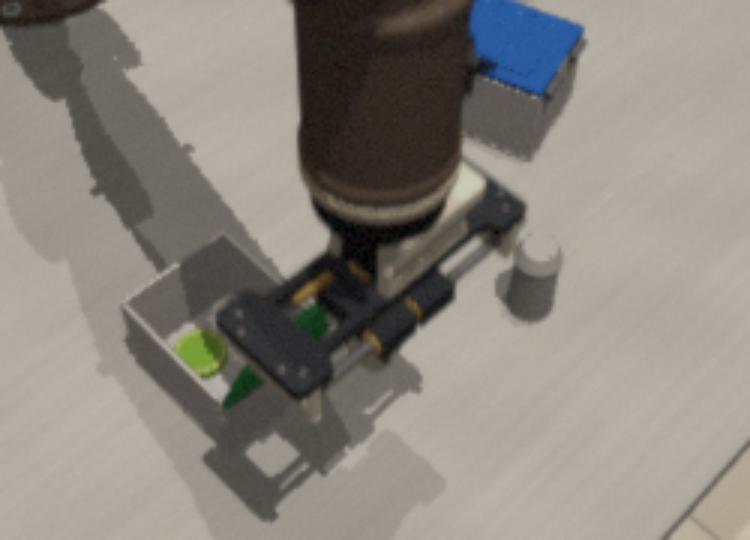

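The picture shows the gripper over the far side of the green lid, clear of it. Next I'll push towards the robot in small steps.

>>> jog_arm --moves '[{"xyz": [0, 0, 0.12], "twist": [0, 0, 0], "grip": 1}, {"xyz": [-0.3, 0, 0.12], "twist": [0, 0, 0], "grip": 1}, {"xyz": [-0.6, 0, 0.12], "twist": [0, 0, 0], "grip": 1}, {"xyz": [-0.8, 0, 0.12], "twist": [0, 0, 0], "grip": 1}, {"xyz": [-1.0, 0, 0.12], "twist": [0, 0, 0], "grip": 1}]'

```text
clock: 2.9
position: [0.7132, -0.2043, 0.2341]
ee_rot: [3.14, -0.003, 0.007]
force: [1.0, 0.9, -0.1]
width: 0.003
```

>>> jog_arm --moves '[{"xyz": [-0.15, 0, 0], "twist": [0, 0, 0], "grip": 1}, {"xyz": [-0.3, 0, 0], "twist": [0, 0, 0], "grip": 1}, {"xyz": [-0.45, 0, 0], "twist": [0, 0, 0], "grip": 1}, {"xyz": [-0.6, 0, 0], "twist": [0, 0, 0], "grip": 1}, {"xyz": [-0.75, 0, 0], "twist": [0, 0, 0], "grip": 1}]'

```text
clock: 3.52
position: [0.667, -0.2028, 0.2304]
ee_rot: [-3.142, 0.001, 0.0]
force: [0.7, 0.5, 0.9]
width: 0.006
```

>>> jog_arm --moves '[{"xyz": [-0.15, 0, 0], "twist": [0, 0, 0], "grip": 1}, {"xyz": [-0.3, 0, 0], "twist": [0, 0, 0], "grip": 1}, {"xyz": [-0.45, 0, 0], "twist": [0, 0, 0], "grip": 1}, {"xyz": [-0.6, 0, 0], "twist": [0, 0, 0], "grip": 1}, {"xyz": [-0.75, 0, 0], "twist": [0, 0, 0], "grip": 1}]'

```text
clock: 4.15
position: [0.622, -0.2029, 0.2305]
ee_rot: [3.142, -0.001, 0.0]
force: [-0.3, -0.1, 0.1]
width: 0.006
```

>>> jog_arm --moves '[{"xyz": [-0.15, 0, -0.5], "twist": [0, 0, 0], "grip": 1}, {"xyz": [-0.15, 0, -1.5], "twist": [0, 0, 0], "grip": 1}, {"xyz": [-0.15, 0, -1.5], "twist": [0, 0, 0], "grip": 1}]'

```text
clock: 4.53
position: [0.6156, -0.2034, 0.3261]
ee_rot: [3.139, -0.001, 0.014]
force: [0.5, 0.2, -0.6]
width: 0.004
```

```bash
python3 - <<'E'
from h import *
cv2.imwrite("pics/scene2.png",cv2.resize(arm.get_image("scene")[150:330,150:400],None,fx=3,fy=3))
s=arm.observe();print(s["position"],np.round(s["joints"],3))
E
```

```text
[ 0.61451613 -0.20313456  0.32314651] [ 0.269  0.421 -0.049  1.381  0.021  1.334 -1.352]
```

View pics/scene2.png

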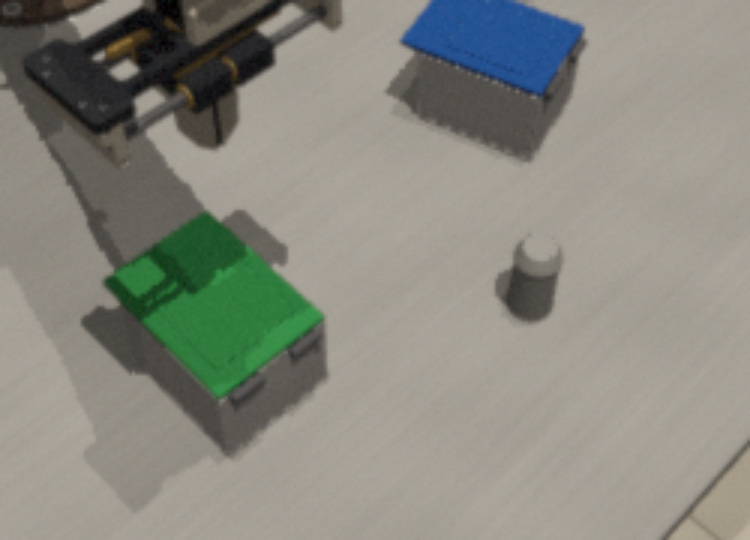

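The lime lid fell shut, and the box stands where it was. Next is the orange box, where the tool has to tilt sideways and forwards. I'll move there and learn the wrist kinematics on the way.

>>> jog_arm --moves '[{"xyz": [-0.7, -0.8, -1], "twist": [1, 0, 0], "grip": 1}, {"xyz": [-1.4, -1.6, -1], "twist": [2, 0, 0], "grip": 1}, {"xyz": [-2.0, -2.4, -1], "twist": [3, 0, 0], "grip": 1}, {"xyz": [-2.75, -3.2, -1], "twist": [4, 0, 0], "grip": 1}, {"xyz": [-2.75, -3.4, -1], "twist": [4, 0, 0], "grip": 1}]'

```text
clock: 5.2
position: [0.446, 0.0008, 0.3781]
ee_rot: [-2.44, 0.01, 0.005]
force: [0.1, 1.1, -0.1]
width: 0.007
```

```bash
cat > fk.py <<'E'
import numpy as np
from scipy.optimize import least_squares
from scipy.spatial.transform import Rotation as R
A,B=.554,.428
LO=np.array([-2.62,-.44,-1.27,.08,-1.32,.12,-2.74]);HI=np.array([2.62,2.09,1.32,2.57,4.46,2,2.74])
def fk(q,p=(A,B,.35,.266,0,0)):
    a,b,c,h,o1,o7=p
    r=lambda ax,t:R.from_rotvec(np.array(ax)*t)
    M=r([0,0,-1],q[0]+o1)*r([0,1,0],q[1]);x=np.array([0,0,h])+M.apply([0,0,a])
    M=M*r([0,0,-1],q[2])*r([0,1,0],q[3]);x=x+M.apply([0,0,b])
    M=M*r([0,0,-1],q[4])*r([0,1,0],q[5]);x=x+M.apply([0,0,c])
    return x,M*r([0,0,-1],q[6]+o7)
E
python3 - <<'E'
from fk import *
from cell import arm
s=arm.observe();print(np.round(s["joints"],3).tolist(),np.round(s["position"],4).tolist(),np.round(s["ee_rot"],4).tolist())
D=[([1.086,.434,.025,1.573,-.012,1.134,-.075],[.233,-.58,.238],[-3.083,-.596,.001]),([.206,.75,-.029,1.036,.021,1.365,-1.394],[.769,-.2047,.2291],[3.14,-.004,-.002]),([.269,.421,-.049,1.381,.021,1.334,-1.352],[.6145,-.2031,.3231],[3.139,-.001,.014]),(s["joints"],s["position"],s["ee_rot"])]
def res(p):
    o=[]
    for q,x,v in D:
        X,M=fk(q,p);o+=list(X-x)+list(.1*(M.inv()*R.from_rotvec(v)).as_rotvec())
    return np.array(o)
best=min((least_squares(res,[A,B,.35,.266,0,o]) for o in(0,1.5,-1.5,3)),key=lambda f:f.cost)
print(best.x,best.cost);print(best.fun.reshape(4,6).round(3))
E
```

```text
[0.534, 0.203, -0.195, 1.767, -0.619, 1.468, -1.081] [0.446, 0.0008, 0.3781] [-2.4397, 0.0096, 0.0047]
[ 0.59597134  0.40529083  0.33363022  0.20650141  0.07529496 -1.49973196] 0.000238363194747689
[[ 0.004  0.009  0.004  0.    -0.    -0.   ]
 [ 0.001 -0.008 -0.007 -0.     0.001 -0.001]
 [-0.006  0.006  0.001 -0.     0.    -0.   ]
 [ 0.013 -0.001  0.001  0.    -0.005  0.001]]
```

```bash
cat > fk.py <<'E'
import numpy as np
from scipy.optimize import least_squares
from scipy.spatial.transform import Rotation as R
LO=np.array([-2.62,-.44,-1.27,.08,-1.32,.12,-2.74]);HI=np.array([2.62,2.09,1.32,2.57,4.46,2,2.74])
D=[([1.086,.434,.025,1.573,-.012,1.134,-.075],[.233,-.58,.238],[-3.083,-.596,.001]),([.206,.75,-.029,1.036,.021,1.365,-1.394],[.769,-.2047,.2291],[3.14,-.004,-.002]),([.269,.421,-.049,1.381,.021,1.334,-1.352],[.6145,-.2031,.3231],[3.139,-.001,.014]),
([0.534,0.203,-0.195,1.767,-0.619,1.468,-1.081],[0.446,0.0008,0.3781],[-2.4397,0.0096,0.0047])]
r=lambda ax,t:R.from_rotvec(np.array(ax)*t)
def fk(q,p):
    a,b,c,h,e1,e2,e3=p
    M=r([0,0,-1],q[0])*r([0,1,0],q[1]);x=np.array([0,0,h])+M.apply([0,0,a])
    M=M*r([0,0,-1],q[2]);x=x+M.apply([e1,0,0]);M=M*r([0,1,0],q[3]);x=x+M.apply([e2,0,b])
    M=M*r([0,0,-1],q[4])*r([0,1,0],q[5]);x=x+M.apply([e3,0,c])
    return x,M*r([0,0,-1],q[6]-1.5708)
def res(p):
    o=[]
    for q,x,v in D:
        X,M=fk(q,p);o+=list(X-x)+list(.1*(M.inv()*R.from_rotvec(v)).as_rotvec())
    return np.array(o+list(.003*(np.array(p)-[.55,.43,.34,.25,0,0,0])))
f=least_squares(res,[.55,.43,.34,.25,0,0,0]);P=f.x
def ik(x,M,q0,w=0):
    g=lambda q:np.r_[(fk(q,P)[0]-x)*10,3*(fk(q,P)[1].inv()*M).as_rotvec(),w*(q-q0)]
    s=least_squares(g,np.clip(q0,LO+.02,HI-.02),bounds=(LO+.01,HI-.01));return s.x,np.linalg.norm(g(s.x)[:6])
def pose(al,ph,flip=0):   # tool z tilted al from down toward azimuth ph; tool y horizontal
    z=np.array([np.sin(al)*np.cos(ph),np.sin(al)*np.sin(ph),-np.cos(al)]);y=np.cross(z,[0,0,1.]);y/=np.linalg.norm(y)
    y=-y if z@[0,0,-1]<-1 else y
    if flip:y=-y
    return R.from_matrix(np.c_[np.cross(y,z),y,z])
E
python3 - <<'E'
from fk import *
print(P.round(3),f.fun[:24].reshape(4,6).round(3)[:,:3].tolist())
rng=np.random.default_rng(0)
tip=np.array([.460,.175,.080])
for ad in(25,35,45,60):
  for pd in(-30,0,16,45,75,90):
    for fl in(0,1):
      M=pose(np.radians(ad),np.radians(pd),fl);x=tip-.011*M.as_matrix()[:,2]
      q,e=min((ik(x,M,rng.uniform(LO,HI)) for _ in range(6)),key=lambda t:t[1])
      if e<.05:print(ad,pd,fl,round(e,3),q.round(2).tolist())
E
```

```text
[ 0.637  0.421  0.286  0.016 -0.023 -0.106  0.047] [[0.051, 0.022, -0.001], [0.017, 0.047, -0.002], [-0.006, 0.052, 0.005], [0.006, 0.001, -0.001]]
25 -30 0 0.0 [-0.15, 0.31, -0.69, 2.33, 1.02, 0.75, 2.54]
25 -30 1 0.0 [-0.29, 0.28, -0.51, 2.32, 0.97, 0.69, -0.53]
25 0 0 0.0 [-1.36, 0.34, 1.31, 2.39, -0.94, 0.34, -0.86]
25 0 1 0.0 [0.29, 0.31, -1.15, 2.43, 1.24, 0.63, -0.29]
25 16 0 0.0 [-0.44, 0.16, 0.01, 2.37, 0.33, 0.19, -2.03]
25 16 1 0.0 [0.05, 0.18, -0.66, 2.41, 0.97, 0.28, 0.38]
25 45 0 0.0 [0.51, 0.27, -1.01, 2.34, 0.34, 0.25, -1.53]
25 45 1 0.0 [0.63, 0.33, -1.26, 2.37, 0.78, 0.31, 1.1]
25 75 0 0.0 [0.66, 0.46, -1.22, 2.25, 0.27, 0.43, -0.95]
25 75 1 0.0 [0.54, 0.37, -0.91, 2.25, -0.18, 0.42, 2.73]
25 90 0 0.0 [0.64, 0.54, -1.24, 2.2, 0.25, 0.54, -0.69]
25 90 1 0.0 [0.65, 0.55, -1.26, 2.2, 0.27, 0.55, 2.43]
35 -30 0 0.0 [-1.51, 0.48, 1.2, 2.33, 0.2, 0.26, -2.72]
35 -30 1 0.0 [-1.29, 0.34, 0.69, 2.39, 0.99, 0.42, -0.5]
35 75 0 0.0 [0.27, 0.3, -0.28, 2.38, -1.08, 0.58, 0.7]
35 75 1 0.0 [0.79, 0.51, -1.24, 2.31, -0.07, 0.29, 2.62]
35 90 0 0.0 [0.25, 0.36, -0.28, 2.28, -0.86, 0.7, 0.71]
35 90 1 0.0 [-0.15, 0.36, 0.28, 2.3, -1.0, 0.88, -2.22]
45 -30 0 0.0 [-0.25, 0.43, -0.88, 2.52, 1.39, 1.15, 1.93]
45 -30 1 0.0 [-1.65, 0.59, 1.24, 2.45, 1.06, 0.15, -0.57]
45 75 0 0.0 [0.77, 0.46, -0.9, 2.46, -1.27, 0.41, 0.91]
45 90 0 0.0 [0.64, 0.51, -0.78, 2.32, -0.88, 0.58, 0.72]
45 90 1 0.0 [0.71, 0.55, -0.92, 2.31, -0.77, 0.51, -2.56]
60 90 0 0.0 [0.9, 0.86, -1.26, 2.35, -0.74, 0.34, 0.56]
60 90 1 0.0 [-0.42, 0.74, 1.06, 2.45, -1.17, 1.72, -1.53]
```

```bash
sed -i 's/q\[0\])\*/q[0]+.0753)*/; s/q\[6\]-1.5708/q[6]-1.4997/' fk.py
python3 - <<'E'
from fk import *
print(P.round(3),f.fun[:24].reshape(4,6).round(3)[:,:3].tolist())
rng=np.random.default_rng(0)
tip=np.array([.460,.175,.080])
for ad in(25,35,45,60,75):
  for pd in(-60,-30,0,16,45,75,90):
    for fl in(0,1):
      M=pose(np.radians(ad),np.radians(pd),fl);x=tip-.011*M.as_matrix()[:,2]
      q,e=min((ik(x,M,rng.uniform(LO,HI)) for _ in range(6)),key=lambda t:t[1])
      if e<.05:print(ad,pd,fl,round(e,3),q.round(2).tolist())
E
```

```text
[ 0.602  0.418  0.334  0.19  -0.015 -0.01   0.005] [[0.004, 0.009, 0.002], [0.004, -0.009, -0.003], [-0.007, 0.006, 0.002], [0.01, -0.0, -0.002]]
25 -60 0 0.0 [-1.49, 0.82, 1.3, 2.09, -0.57, 0.72, -2.55]
25 -60 1 0.0 [-0.1, 0.66, -1.0, 2.1, 1.03, 1.2, -1.19]
25 -30 0 0.0 [-0.83, 0.38, 0.15, 2.26, 0.85, 0.46, 2.73]
25 -30 1 0.0 [-1.14, 0.43, 0.57, 2.26, 0.48, 0.34, -0.02]
25 0 0 0.0 [-1.15, 0.4, 0.79, 2.38, -1.12, 0.13, -0.94]
25 0 1 0.0 [-0.69, 0.32, 0.13, 2.38, 1.25, 0.18, -0.22]
25 16 0 0.029 [-0.33, 0.31, -0.2, 2.42, 1.78, 0.13, 2.73]
25 16 1 0.0 [0.2, 0.44, -0.95, 2.41, 1.56, 0.46, -0.22]
25 45 0 0.0 [-0.17, 0.32, -0.12, 2.37, -1.2, 0.21, 0.1]
25 45 1 0.03 [0.05, 0.34, -0.42, 2.36, -0.71, 0.13, 2.73]
25 75 0 0.0 [0.6, 0.65, -1.18, 2.24, 0.63, 0.42, -1.23]
25 75 1 0.0 [0.51, 0.56, -0.98, 2.24, 0.24, 0.35, 2.33]
25 90 0 0.0 [0.25, 0.48, -0.54, 2.16, -0.39, 0.53, 0.1]
25 90 1 0.0 [0.62, 0.75, -1.26, 2.16, 0.58, 0.58, 2.21]
35 -60 0 0.0 [-0.31, 0.65, -0.82, 2.1, 1.06, 1.26, 1.86]
35 -60 1 0.0 [-0.71, 0.53, -0.2, 2.1, 0.88, 0.95, -1.05]
35 -30 0 0.0 [-1.53, 0.63, 1.06, 2.32, -0.02, 0.
[... 1300 characters left out ...]
3, -1.65]
60 75 0 0.036 [0.9, 1.04, -1.17, 2.39, -1.31, 0.13, 1.14]
60 75 1 0.036 [0.9, 1.04, -1.17, 2.39, -1.31, 0.13, -2.0]
60 90 0 0.0 [0.65, 0.83, -0.71, 2.22, -0.95, 0.66, 0.96]
60 90 1 0.0 [0.33, 0.72, -0.2, 2.22, -1.16, 0.99, -1.93]
75 -60 0 0.0 [-1.72, 1.29, 1.17, 2.05, 0.24, 0.71, 2.63]
75 -60 1 0.0 [-1.17, 0.91, 0.13, 2.05, 1.02, 1.31, -1.42]
75 -30 0 0.0 [-1.06, 0.91, -0.19, 2.46, 1.55, 1.45, 1.27]
75 -30 1 0.0 [-0.86, 0.97, -0.5, 2.46, 1.51, 1.71, -1.88]
75 75 0 0.038 [0.99, 1.36, -1.23, 2.43, 4.45, 0.13, 1.87]
75 75 1 0.038 [0.99, 1.36, -1.23, 2.43, 4.45, 0.13, -1.28]
75 90 0 0.0 [0.39, 0.9, -0.19, 2.21, -1.19, 1.19, 1.4]
75 90 1 0.0 [-0.25, 1.08, 0.82, 2.21, -1.28, 1.99, -1.47]
```

```bash
cat >> fk.py <<'E'
b=np.array([.960,.281,0]);lat=np.array([-.281,.960,0]);lip=np.array([.457,.179,.0905]);hinge=np.array([.603,.221,.0905])
def ori(al,az):  # tilt al deg toward azimuth az deg, tool y across the box's x axis
    a,p=np.radians([al,az]);z=np.array([np.sin(a)*np.cos(p),np.sin(a)*np.sin(p),-np.cos(a)])
    y=np.cross(z,b);y/=np.linalg.norm(y);return R.from_matrix(np.c_[np.cross(y,z),y,z])
def tcp(tip,M):return np.array(tip)-.011*M.as_matrix()[:,2]
def row(x,M,x0,M0):
    return "xyz",((M0.inv().apply(x-x0))/.06).round(2).tolist(),"twist",((M0.inv()*M).as_rotvec()/np.radians(10)).round(2).tolist()
E
python3 - <<'E'
from fk import *
q=np.array(D[3][0]);x0,M0=fk(q,P)
Ms=[(ori(0.01,16),(.38,.12,.30)),(ori(20,-90),(.38,.15,.3)),(ori(40,-90),(.38,.15,.3)),(ori(40,-50),(.38,.15,.3)),(ori(40,-15),(.38,.15,.25)),(ori(40,-15),lip-.04*b-[0,0,.02]),(ori(40,-15),lip+.01*b-[0,0,.02])]
Ms+=[(ori(40,-15),hinge+.13*(-np.cos(t)*b+np.sin(t)*np.array([0,0,1]))-.02*b*np.sin(t)) for t in(.4,.8,1.2,1.5,1.8)]
pr,pm=x0,M0
for M,t in Ms:
    x=tcp(t,M)
    for k in np.linspace(.1,1,10):
        m=pm*R.from_rotvec(k*(pm.inv()*M).as_rotvec());q,e=ik(pr+k*(x-pr),m,q,.01)
    pr,pm=x,M;print(np.round(x,3),round(e,3),q.round(2).tolist())
E
```

```text
[0.38  0.12  0.311] 0.0 [0.08, 0.05, -0.48, 1.91, 0.02, 1.19, -1.7]
[0.38  0.154 0.31 ] 0.0 [-0.21, 0.19, -0.58, 1.83, 0.37, 1.41, -2.21]
[0.38  0.157 0.308] 0.0 [-0.45, 0.35, -0.56, 1.79, 0.56, 1.67, -2.51]
[0.375 0.155 0.308] 0.0 [-0.47, 0.13, -0.62, 2.06, 0.76, 1.33, -2.61]
[0.373 0.152 0.258] 0.0 [0.15, -0.1, -1.03, 2.36, 0.9, 0.68, -2.73]
[0.412 0.17  0.079] 0.418 [-1.62, 0.54, 1.02, 2.43, 0.81, 0.13, -2.73]
[0.46  0.184 0.079] 0.373 [-1.48, 0.56, 0.92, 2.35, 0.85, 0.13, -2.73]
[0.474 0.187 0.15 ] 0.046 [-1.58, 0.46, 1.06, 2.35, 0.93, 0.13, -2.73]
[0.495 0.193 0.192] 0.0 [-1.52, 0.36, 0.96, 2.27, 0.89, 0.28, -2.64]
[0.533 0.204 0.22 ] 0.0 [-1.39, 0.32, 0.83, 2.16, 0.79, 0.37, -2.5]
[0.568 0.215 0.229] 0.0 [-1.28, 0.35, 0.74, 2.07, 0.72, 0.39, -2.4]
[0.606 0.226 0.226] 0.0 [-1.18, 0.39, 0.67, 2.0, 0.66, 0.39, -2.33]
```

```bash
sed -i 's|^    y=np.cross(z,b);y/=|    y=-np.cross(z,b);y/=|' fk.py
cat > sim.py <<'E'
from fk import *
def run(al,az,v=0):
    q=np.array(D[3][0]);x0,M0=fk(q,P)
    dn=ori(.01,16);half=dn*R.from_rotvec([0,0,-np.pi/2])
    Ms=[(half,(.38,.12,.30)),(dn,(.38,.12,.30)),(ori(al/2,-90),(.38,.15,.3)),(ori(al,-90),(.38,.15,.3)),(ori(al,-50),(.38,.15,.3)),(ori(al,az),(.38,.15,.25)),(ori(al,az),lip-.04*b-[0,0,.02]),(ori(al,az),lip+.01*b-[0,0,.02])]
    Ms+=[(ori(al,az),hinge+.13*(-np.cos(t)*b+np.sin(t)*np.array([0,0,1]))-.02*b*np.sin(t)) for t in(.4,.8,1.2,1.5,1.8)]
    pr,pm=x0,M0;E=[]
    for M,t in Ms:
        x=tcp(t,M)
        for k in np.linspace(.1,1,10):
            m=pm*R.from_rotvec(k*(pm.inv()*M).as_rotvec());q,e=ik(pr+k*(x-pr),m,q,.01)
        pr,pm=x,M;E.append(round(e,2))
        if v:print(np.round(x,3),round(e,3),q.round(2).tolist())
    return E
if __name__=="__main__":
    for al,az in((30,0),(35,0),(40,-15),(45,-15),(45,-30),(40,-30)):print(al,az,run(al,az))
    run(40,-15,1)
E
python3 sim.py
```

```text
30 0 [np.float64(0.23), np.float64(2.27), np.float64(2.66), np.float64(2.91), np.float64(2.16), np.float64(1.25), np.float64(1.58), np.float64(1.84), np.float64(1.67), np.float64(1.72), np.float64(1.9), np.float64(2.1), np.float64(2.34)]
35 0 [np.float64(0.23), np.float64(2.27), np.float64(2.71), np.float64(2.98), np.float64(2.13), np.float64(1.16), np.float64(1.58), np.float64(1.84), np.float64(1.65), np.float64(1.67), np.float64(1.83), np.float64(2.02), np.float64(2.26)]
40 -15 [np.float64(0.23), np.float64(2.27), np.float64(2.75), np.float64(3.05), np.float64(2.1), np.float64(1.32), np.float64(1.75), np.float64(1.97), np.float64(1.75), np.float64(1.73), np.float64(1.84), np.float64(1.99), np.float64(2.2)]
45 -15 [np.float64(0.23), np.float64(2.27), np.float64(2.79), np.float64(3.12), np.float64(2.07), np.float64(1.29), np.float64(1.81), np.float64(2.01), np.float64(1.75), np.float64(1.71), np.float64(1.79), np.float64(1.92), np.float64(2.13)]
45 -30 [np.float64(0.23), np.float64(2.27), np.float64(2.79), np.float64(3.12), np.float64(2.07), np.float64(1.54), np.float64(1.95), np.flo
[... 584 characters left out ...]
 [1.23, -0.43, -1.16, 2.55, -1.31, 0.16, -2.73]
[0.375 0.155 0.308] 2.096 [0.97, -0.43, -0.91, 2.53, -1.31, 0.26, -2.73]
[0.373 0.152 0.258] 1.315 [1.07, -0.43, -0.76, 2.56, -1.31, 0.65, -2.73]
[0.412 0.17  0.079] 1.747 [1.52, -0.43, -1.26, 2.56, -1.31, 0.66, -2.73]
[0.46  0.184 0.079] 1.967 [1.5, -0.43, -1.26, 2.52, -1.31, 0.66, -2.73]
[0.474 0.187 0.15 ] 1.745 [1.49, -0.43, -1.26, 2.45, -1.31, 0.66, -2.73]
[0.495 0.193 0.192] 1.73 [1.48, -0.43, -1.26, 2.4, -1.31, 0.66, -2.73]
[0.533 0.204 0.22 ] 1.838 [1.47, -0.43, -1.26, 2.34, -1.31, 0.65, -2.73]
[0.568 0.215 0.229] 1.988 [1.45, -0.43, -1.26, 2.3, -1.31, 0.65, -2.73]
[0.606 0.226 0.226] 2.202 [1.45, -0.43, -1.26, 2.28, -1.31, 0.64, -2.73]
```

Turned the wrong way; half turn the other way.

```bash
sed -i 's|-np.pi/2\]|np.pi/2]|' sim.py; python3 sim.py | sed 's/np.float64//g'
```

```text
30 0 [(0.0), (0.0), (0.0), (0.0), (0.0), (0.0), (0.0), (0.0), (0.0), (0.0), (0.0), (0.0), (0.0)]
35 0 [(0.0), (0.0), (0.0), (0.0), (0.0), (0.0), (0.14), (0.0), (0.0), (0.0), (0.0), (0.0), (0.0)]
40 -15 [(0.0), (0.0), (0.0), (0.0), (0.0), (0.0), (0.04), (0.0), (0.0), (0.0), (0.0), (0.0), (0.0)]
45 -15 [(0.0), (0.0), (0.0), (0.0), (0.0), (0.0), (0.15), (0.0), (0.0), (0.0), (0.0), (0.0), (0.0)]
45 -30 [(0.0), (0.0), (0.0), (0.0), (0.0), (0.0), (0.0), (0.0), (0.0), (0.0), (0.0), (0.0), (0.0)]
40 -30 [(0.0), (0.0), (0.0), (0.0), (0.0), (0.0), (0.0), (0.0), (0.0), (0.0), (0.0), (0.0), (0.0)]
[0.38  0.12  0.311] 0.0 [0.18, 0.05, -0.59, 1.91, 0.03, 1.19, -0.14]
[0.38  0.12  0.311] 0.0 [0.26, 0.06, -0.68, 1.91, 0.04, 1.19, 1.42]
[0.38  0.154 0.31 ] 0.0 [-0.08, 0.21, -0.76, 1.83, 0.4, 1.43, 0.89]
[0.38  0.157 0.308] 0.0 [-0.35, 0.38, -0.71, 1.79, 0.59, 1.7, 0.57]
[0.375 0.155 0.308] 0.0 [-0.34, 0.15, -0.78, 2.06, 0.77, 1.35, 0.5]
[0.373 0.152 0.258] 0.0 [-0.23, -0.06, -0.7, 2.37, 0.95, 0.73, 0.34]
[0.412 0.17  0.079] 0.035 [-0.3, 0.58, -0.94, 2.56, 1.62, 1.12, -0.62]
[0.46  0.184 0.079] 0.0 [-0.2, 0.63, -0.98, 2.47, 1.66, 1.15, -0.51]
[0.474 0.187 0.15 ] 0.0 [-0.08, 0.46, -1.05, 2.37, 1.49, 1.04, -0.23]
[0.495 0.193 0.192] 0.0 [0.0, 0.4, -1.08, 2.27, 1.39, 1.01, -0.04]
[0.533 0.204 0.22 ] 0.0 [0.04, 0.41, -1.09, 2.16, 1.34, 1.02, 0.1]
[0.568 0.215 0.229] 0.0 [0.03, 0.45, -1.07, 2.08, 1.34, 1.04, 0.17]
[0.606 0.226 0.226] 0.0 [0.01, 0.51, -1.04, 2.01, 1.37, 1.06, 0.2]
```

```bash
cat > go.py <<'E'
import sys
from fk import *
from cell import arm
def show(x,M,note=""):
    s=arm.observe();x0=s["position"];M0=R.from_rotvec(s["ee_rot"])
    print(note,*row(np.array(x),M,x0,M0),"now",x0.round(4).tolist(),"q",np.round(s["joints"],2).tolist(),"F",np.round(s["force"],1).tolist(),"t",round(s["clock"],2))
E
python3 - <<'E'
from go import *
show((.38,.12,.31),ori(.01,16)*R.from_rotvec([0,0,np.pi/2]))
E
```

```text
xyz [-1.1, -0.78, 2.15] twist [-2.8, -3.7, -10.18] now [0.446, 0.0008, 0.3781] q [0.53, 0.2, -0.19, 1.77, -0.62, 1.47, -1.08] F [0.1, 1.1, -0.1] t 5.2
```

>>> jog_arm --moves '[{"xyz": [-1.1, -0.78, 0.5], "twist": [-2.8, -3.7, -10.18], "grip": 1}, {"xyz": [-1.1, -0.78, 0.5], "twist": [-2.8, -3.7, -10.18], "grip": 1}, {"xyz": [-1.1, -0.78, 0.5], "twist": [-2.8, -3.7, -10.18], "grip": 1}, {"xyz": [-1.1, -0.78, 0.5], "twist": [-2.8, -3.7, -10.18], "grip": 1}, {"xyz": [-1.1, -0.78, 0.5], "twist": [-2.8, -3.7, -10.18], "grip": 1}]'

```text
clock: 5.82
position: [0.3824, 0.0563, 0.3866]
ee_rot: [-2.451, -1.23, 0.001]
force: [0.4, -0.0, -0.6]
width: 0.006
```

```bash
python3 - <<'E'
from go import *
show((.38,.12,.33),ori(.01,16)*R.from_rotvec([0,0,np.pi/2]))
E
```

```text
xyz [0.63, -0.27, 1.24] twist [-1.43, -1.89, -5.23] now [0.3824, 0.0563, 0.3866] q [0.38, 0.09, -0.37, 1.75, -0.32, 1.5, -0.58] F [0.4, -0.0, -0.6] t 5.83
```

>>> jog_arm --moves '[{"xyz": [0.63, -0.27, 1.24], "twist": [-1.43, -1.89, -5.23], "grip": 1}, {"xyz": [0.63, -0.27, 1.24], "twist": [-1.43, -1.89, -5.23], "grip": 1}, {"xyz": [0.63, -0.27, 1.24], "twist": [-1.43, -1.89, -5.23], "grip": 1}, {"xyz": [0.63, -0.27, 1.24], "twist": [-1.43, -1.89, -5.23], "grip": 1}, {"xyz": [0.63, -0.27, 1.24], "twist": [-1.43, -1.89, -5.23], "grip": 1}]'

```text
clock: 6.45
position: [0.3803, 0.12, 0.3303]
ee_rot: [-1.94, -2.438, -0.0]
force: [-1.3, 0.6, -1.3]
width: 0.006
```

```bash
python3 - <<'E'
from go import *
show((.38,.12,.33),ori(.01,16))
E
```

```text
xyz [0.0, -0.0, 0.0] twist [0.02, -0.17, -9.33] now [0.3803, 0.12, 0.3303] q [0.16, 0.03, -0.59, 1.87, -0.0, 1.25, -0.2] F [-1.3, 0.6, -1.3] t 6.45
```

>>> jog_arm --moves '[{"xyz": [0, 0, 0], "twist": [0, -0.1, -9.33], "grip": 1}, {"xyz": [0, 0, 0], "twist": [0, -0.1, -9.33], "grip": 1}, {"xyz": [0, 0, 0], "twist": [0, -0.1, -9.33], "grip": 1}, {"xyz": [0, 0, 0], "twist": [0, -0.1, -9.33], "grip": 1}, {"xyz": [0, 0, 0], "twist": [0, -0.1, -9.33], "grip": 1}]'

```text
clock: 7.08
position: [0.3801, 0.1198, 0.3302]
ee_rot: [-0.631, -3.06, -0.011]
force: [1.1, 0.2, 0.5]
width: 0.005
```

```bash
python3 - <<'E'
from go import *
show((.38,.12,.33),ori(.01,16))
show((.38,.15,.33),ori(20,-90))
E
```

```text
xyz [0.0, 0.0, 0.0] twist [0.05, -0.1, -3.96] now [0.3801, 0.1198, 0.3302] q [0.19, 0.03, -0.61, 1.87, 0.0, 1.25, 0.73] F [1.1, 0.2, 0.5] t 7.08
 xyz [0.2, 0.46, 0.01] twist [2.09, -0.24, -3.81] now [0.3801, 0.1198, 0.3302] q [0.19, 0.03, -0.61, 1.87, 0.0, 1.25, 0.73] F [1.1, 0.2, 0.5] t 7.08
```

>>> jog_arm --moves '[{"xyz": [0.2, 0.46, 0], "twist": [2.09, -0.24, -3.8], "grip": 1}, {"xyz": [0.2, 0.46, 0], "twist": [2.09, -0.24, -3.8], "grip": 1}, {"xyz": [0.2, 0.46, 0], "twist": [2.09, -0.24, -3.8], "grip": 1}, {"xyz": [0.2, 0.46, 0], "twist": [2.09, -0.24, -3.8], "grip": 1}, {"xyz": [0.2, 0.46, 0], "twist": [2.09, -0.24, -3.8], "grip": 1}]'

```text
clock: 7.7
position: [0.3799, 0.151, 0.3303]
ee_rot: [0.401, -3.021, 0.533]
force: [-0.0, -0.3, -0.4]
width: 0.003
```

```bash
python3 - <<'E'
from go import *
show((.38,.15,.33),ori(40,-75))
E
```

```text
xyz [0.0, -0.01, 0.01] twist [2.07, -0.48, 0.09] now [0.3799, 0.151, 0.3303] q [-0.07, 0.21, -0.79, 1.78, 0.37, 1.5, 0.89] F [-0.0, -0.3, -0.4] t 7.7
```

>>> jog_arm --moves '[{"xyz": [0, 0, 0], "twist": [2.07, -0.48, 0.09], "grip": 1}, {"xyz": [0, 0, 0], "twist": [2.07, -0.48, 0.09], "grip": 1}, {"xyz": [0, 0, 0], "twist": [2.07, -0.48, 0.09], "grip": 1}]'

```text
clock: 8.07
position: [0.3795, 0.1513, 0.3299]
ee_rot: [-0.401, 2.847, -1.04]
force: [0.7, -0.3, -0.0]
width: 0.01
```

```bash
python3 - <<'E'
from go import *
show((.39,.15,.25),ori(40,-22))
for az in(-15,-22,-30):
    M=ori(40,az).as_matrix();print(az,M.round(3).tolist())
E
```

```text
xyz [-0.18, 0.8, 1.06] twist [-1.23, -3.1, 0.33] now [0.3795, 0.1513, 0.3299] q [-0.34, 0.32, -0.79, 1.83, 0.63, 1.7, 0.56] F [0.7, -0.3, -0.0] t 8.07
-15 [[-0.74, -0.257, 0.621], [-0.445, 0.88, -0.166], [-0.503, -0.4, -0.766]]
-22 [[-0.763, -0.249, 0.596], [-0.466, 0.851, -0.241], [-0.447, -0.462, -0.766]]
-30 [[-0.795, -0.24, 0.557], [-0.473, 0.82, -0.321], [-0.38, -0.519, -0.766]]
```

```bash
python3 - <<'E'
from go import *
M=ori(40,-15);t=lip-.03*b;t[2]=.18
show(tcp(t,M),M)
E
```

```text
xyz [-0.79, 1.62, 1.7] twist [-1.6, -3.39, 0.47] now [0.3795, 0.1513, 0.3299] q [-0.34, 0.32, -0.79, 1.83, 0.63, 1.7, 0.56] F [0.7, -0.3, -0.0] t 8.07
```

>>> jog_arm --moves '[{"xyz": [-0.2, 0.4, 0.4], "twist": [-0.4, -0.85, 0.12], "grip": 1}, {"xyz": [-0.4, 0.8, 0.8], "twist": [-0.8, -1.7, 0.24], "grip": 1}, {"xyz": [-0.6, 1.2, 1.3], "twist": [-1.2, -2.55, 0.36], "grip": 1}, {"xyz": [-0.79, 1.62, 1.7], "twist": [-1.6, -3.39, 0.47], "grip": 1}, {"xyz": [-0.79, 1.62, 1.7], "twist": [-1.6, -3.39, 0.47], "grip": 1}]'

```text
clock: 8.7
position: [0.4221, 0.1667, 0.1894]
ee_rot: [-0.497, 2.438, -0.414]
force: [-0.4, -0.6, 0.8]
width: 0.01
```

```bash
python3 - <<'E'
from go import *
M=ori(40,-15);t=lip-.03*b;t[2]=.063
show(tcp(t,M),M)
E
```

```text
xyz [0.95, 0.88, 1.48] twist [-0.04, -0.02, -0.02] now [0.4221, 0.1667, 0.1894] q [-0.31, 0.21, -0.8, 2.4, 1.23, 0.9, -0.07] F [-0.4, -0.6, 0.8] t 8.7
```

>>> jog_arm --moves '[{"xyz": [0.3, 0.29, 0.5], "twist": [0, 0, 0], "grip": 1}, {"xyz": [0.6, 0.58, 1.0], "twist": [0, 0, 0], "grip": 1}, {"xyz": [0.8, 0.75, 1.25], "twist": [0, 0, 0], "grip": 1}, {"xyz": [0.95, 0.88, 1.48], "twist": [0, 0, 0], "grip": 1}, {"xyz": [0.95, 0.88, 1.48], "twist": [0, 0, 0], "grip": 1}]'

```text
clock: 9.32
position: [0.4238, 0.1771, 0.0727]
ee_rot: [-0.497, 2.436, -0.414]
force: [-0.2, -0.0, 0.1]
width: 0.005
```

```bash
python3 - <<'E'
from go import *
import cv2
M=ori(40,-15);t=lip-.03*b;t[2]=.063
show(tcp(t,M),M)
a=cv2.resize(arm.get_image("scene")[90:210,230:390],None,fx=5,fy=5)
cv2.imwrite("pics/s3.png",a);cv2.imwrite("pics/w3.png",arm.get_image("wrist"))
E
```

```text
xyz [0.08, -0.05, 0.0] twist [-0.04, -0.01, -0.03] now [0.4238, 0.1771, 0.0727] q [-0.46, 0.56, -0.74, 2.5, 1.59, 1.05, -0.58] F [-0.2, -0.0, 0.1] t 9.32
```

View pics/s3.png

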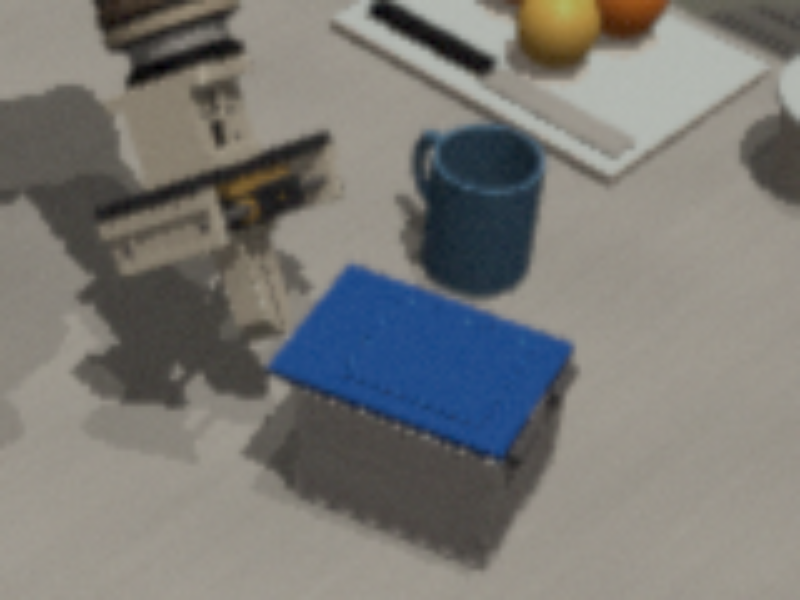

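View pics/w3.png

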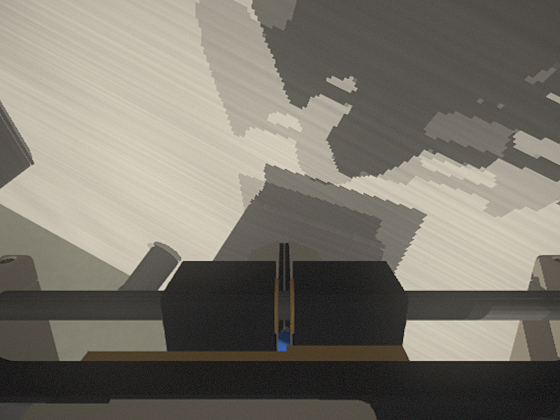

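The pictures show the closed fingers in front of the blue lip (tip near (265,333), lip edge (275,370)–(350,265) in the crop) and the body clear of the mug. Next I'll go under the lip.

```bash
python3 - <<'E'
from go import *
M=ori(40,-15)
t=lip.copy();t[2]=.063;show(tcp(t,M),M,"in")
t=t+.004*b;t[2]=.093;show(tcp(t,M),M,"up30")
E
```

```text
in xyz [-0.33, -0.04, 0.29] twist [-0.03, 0.0, -0.03] now [0.4238, 0.1774, 0.0738] q [-0.46, 0.56, -0.74, 2.5, 1.59, 1.05, -0.58] F [-1.6, 0.2, -0.1] t 9.43
up30 xyz [-0.64, -0.24, -0.05] twist [-0.03, 0.0, -0.03] now [0.4238, 0.1774, 0.0738] q [-0.46, 0.56, -0.74, 2.5, 1.59, 1.05, -0.58] F [-1.6, 0.2, -0.1] t 9.43
```

>>> jog_arm --moves '[{"xyz": [-0.11, -0.01, 0.1], "twist": [0, 0, 0], "grip": 1}, {"xyz": [-0.22, -0.03, 0.19], "twist": [0, 0, 0], "grip": 1}, {"xyz": [-0.33, -0.04, 0.29], "twist": [0, 0, 0], "grip": 1}, {"xyz": [-0.33, -0.04, 0.29], "twist": [0, 0, 0], "grip": 1}]'

```text
clock: 9.93
position: [0.4497, 0.181, 0.0707]
ee_rot: [-0.498, 2.434, -0.409]
force: [0.6, 0.6, 0.0]
width: 0.009
```

```bash
python3 - <<'E'
from go import *
M=ori(40,-15)
t=lip.copy();t[2]=.063;show(tcp(t,M),M,"in")
t=t+.004*b;t[2]=.083;show(tcp(t,M),M,"up20")
t[2]=.103;show(tcp(t,M),M,"up40")
E
```

```text
in xyz [-0.01, -0.01, -0.0] twist [-0.02, 0.01, -0.03] now [0.4497, 0.181, 0.0707] q [-0.42, 0.57, -0.71, 2.46, 1.63, 1.03, -0.53] F [0.6, 0.6, 0.0] t 9.93
up20 xyz [-0.24, -0.14, -0.22] twist [-0.02, 0.01, -0.03] now [0.4497, 0.181, 0.0707] q [-0.42, 0.57, -0.71, 2.46, 1.63, 1.03, -0.53] F [0.6, 0.6, 0.0] t 9.93
up40 xyz [-0.4, -0.28, -0.48] twist [-0.02, 0.01, -0.03] now [0.4497, 0.181, 0.0707] q [-0.42, 0.57, -0.71, 2.46, 1.63, 1.03, -0.53] F [0.6, 0.6, 0.0] t 9.93
```

>>> jog_arm --moves '[{"xyz": [-0.12, -0.07, -0.11], "twist": [0, 0, 0], "grip": 1}, {"xyz": [-0.24, -0.14, -0.22], "twist": [0, 0, 0], "grip": 1}, {"xyz": [-0.32, -0.21, -0.35], "twist": [0, 0, 0], "grip": 1}, {"xyz": [-0.4, -0.28, -0.48], "twist": [0, 0, 0], "grip": 1}, {"xyz": [-0.4, -0.28, -0.48], "twist": [0, 0, 0], "grip": 1}]'

```text
clock: 10.55
position: [0.453, 0.1818, 0.112]
ee_rot: [-0.5, 2.433, -0.408]
force: [-0.9, 0.3, -0.6]
width: 0.006
```

```bash
python3 - <<'E'
from go import *
import cv2
cv2.imwrite("pics/s4.png",cv2.resize(arm.get_image("scene")[90:210,230:390],None,fx=5,fy=5))
M=ori(40,-15)
t=lip+.004*b;t[2]=.103;show(tcp(t,M),M,"up40")
E
```

```text
up40 xyz [-0.02, -0.0, 0.01] twist [-0.02, 0.01, -0.02] now [0.4528, 0.1818, 0.1115] q [-0.38, 0.46, -0.73, 2.42, 1.51, 0.97, -0.37] F [-2.3, -0.4, -1.1] t 10.6
```

View pics/s4.png

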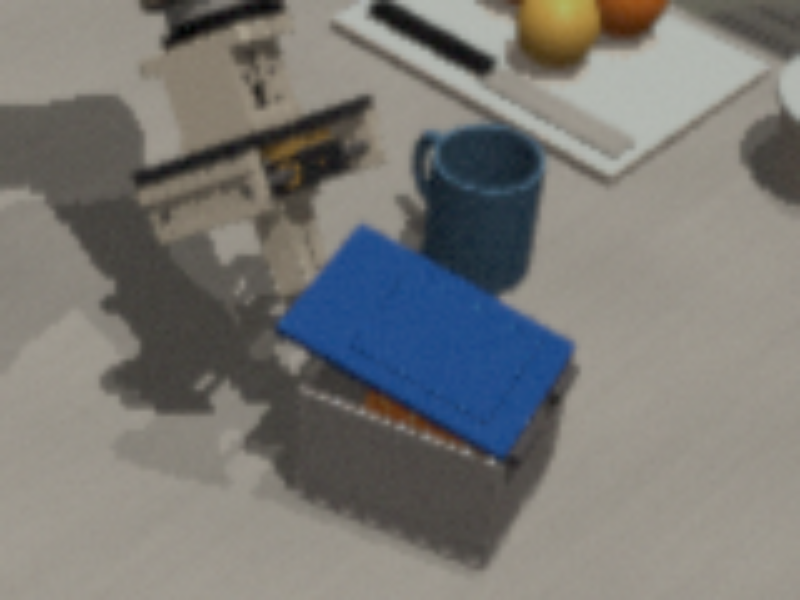

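The lid is lifting on the fingertip: the lip corner has risen to about (280,325) and orange slices show underneath. The box has not moved. I'll continue along the arc.

```bash
cat >> go.py <<'E'
def arc(ths,r=.138,al=40,az=-15):
    M=ori(al,az)
    for th in ths:
        c=hinge+r*(-np.cos(th)*b+np.sin(th)*np.array([0,0,1]))
        t=c-.0079*b-[0,0,.0124];show(tcp(t,M),M,th) if th==ths[0] else print(th,*row(tcp(t,M),M,arm.observe()["position"],R.from_rotvec(arm.observe()["ee_rot"])))
E
python3 -c "
from go import *
arc([.35,.45,.55,.65,.75])"
```

```text
0.35 xyz [-0.35, -0.16, -0.17] twist [-0.02, 0.01, -0.02] now [0.4528, 0.1818, 0.1115] q [-0.38, 0.46, -0.73, 2.42, 1.51, 0.97, -0.37] F [-2.3, -0.4, -1.1] t 10.6
0.45 xyz [-0.53, -0.25, -0.29] twist [-0.02, 0.01, -0.02]
0.55 xyz [-0.72, -0.33, -0.38] twist [-0.02, 0.01, -0.02]
0.65 xyz [-0.93, -0.4, -0.45] twist [-0.02, 0.01, -0.02]
0.75 xyz [-1.14, -0.47, -0.51] twist [-0.02, 0.01, -0.02]
```

>>> jog_arm --moves '[{"xyz": [-0.18, -0.08, -0.09], "twist": [0, 0, 0], "grip": 1}, {"xyz": [-0.35, -0.16, -0.17], "twist": [0, 0, 0], "grip": 1}, {"xyz": [-0.53, -0.25, -0.29], "twist": [0, 0, 0], "grip": 1}, {"xyz": [-0.72, -0.33, -0.38], "twist": [0, 0, 0], "grip": 1}, {"xyz": [-0.93, -0.4, -0.45], "twist": [0, 0, 0], "grip": 1}]'

```text
clock: 11.22
position: [0.4835, 0.1898, 0.1697]
ee_rot: [-0.501, 2.434, -0.409]
force: [-0.2, -0.9, -1.1]
width: 0.007
```

```bash
python3 -c "
from go import *
arc([.75,.85,.95,1.05,1.15])"
```

```text
0.75 xyz [-0.21, -0.07, -0.06] twist [-0.02, 0.0, -0.02] now [0.4835, 0.1898, 0.1697] q [-0.3, 0.34, -0.73, 2.31, 1.35, 0.91, -0.08] F [-0.2, -0.9, -1.1] t 11.22
0.85 xyz [-0.43, -0.13, -0.09] twist [-0.02, 0.0, -0.02]
0.95 xyz [-0.65, -0.19, -0.1] twist [-0.02, 0.0, -0.02]
1.05 xyz [-0.88, -0.24, -0.09] twist [-0.02, 0.0, -0.02]
1.15 xyz [-1.1, -0.28, -0.06] twist [-0.02, 0.0, -0.02]
```

>>> jog_arm --moves '[{"xyz": [-0.21, -0.07, -0.06], "twist": [0, 0, 0], "grip": 1}, {"xyz": [-0.43, -0.13, -0.09], "twist": [0, 0, 0], "grip": 1}, {"xyz": [-0.65, -0.19, -0.1], "twist": [0, 0, 0], "grip": 1}, {"xyz": [-0.88, -0.24, -0.09], "twist": [0, 0, 0], "grip": 1}, {"xyz": [-1.1, -0.28, -0.06], "twist": [0, 0, 0], "grip": 1}]'

```text
clock: 11.85
position: [0.5348, 0.2049, 0.2125]
ee_rot: [-0.501, 2.434, -0.409]
force: [-0.5, 0.6, 0.3]
width: 0.004
```

```bash
python3 -c "
from go import *
arc([1.25,1.35,1.45,1.53,1.6])"
```

```text
1.25 xyz [-0.22, -0.03, 0.05] twist [-0.02, 0.01, -0.02] now [0.5348, 0.2049, 0.2125] q [-0.24, 0.32, -0.72, 2.16, 1.26, 0.9, 0.15] F [-0.5, 0.6, 0.3] t 11.85
1.35 xyz [-0.43, -0.06, 0.13] twist [-0.02, 0.01, -0.02]
1.45 xyz [-0.64, -0.07, 0.22] twist [-0.02, 0.01, -0.02]
1.53 xyz [-0.8, -0.08, 0.31] twist [-0.02, 0.01, -0.02]
1.6 xyz [-0.94, -0.08, 0.4] twist [-0.02, 0.01, -0.02]
```

>>> jog_arm --moves '[{"xyz": [-0.22, -0.03, 0.05], "twist": [0, 0, 0], "grip": 1}, {"xyz": [-0.43, -0.06, 0.13], "twist": [0, 0, 0], "grip": 1}, {"xyz": [-0.64, -0.07, 0.22], "twist": [0, 0, 0], "grip": 1}, {"xyz": [-0.8, -0.08, 0.31], "twist": [0, 0, 0], "grip": 1}, {"xyz": [-0.94, -0.08, 0.4], "twist": [0, 0, 0], "grip": 1}]'

```text
clock: 12.48
position: [0.593, 0.2219, 0.2247]
ee_rot: [-0.5, 2.434, -0.409]
force: [-0.7, 0.5, 0.0]
width: 0.005
```

```bash
python3 - <<'E'
from go import *
import cv2
cv2.imwrite("pics/s5.png",cv2.resize(arm.get_image("scene")[60:210,230:390],None,fx=4,fy=4))
arc([1.65,1.7,1.75,1.8])
E
```

```text
1.65 xyz [-0.07, 0.01, 0.06] twist [-0.02, 0.01, -0.02] now [0.594, 0.222, 0.2248] q [-0.22, 0.38, -0.69, 2.03, 1.25, 0.91, 0.26] F [2.2, 1.5, 0.5] t 12.53
1.7 xyz [-0.16, 0.01, 0.13] twist [-0.02, 0.01, -0.02]
1.75 xyz [-0.24, 0.02, 0.2] twist [-0.02, 0.01, -0.02]
1.8 xyz [-0.33, 0.03, 0.28] twist [-0.02, 0.01, -0.02]
```

View pics/s5.png

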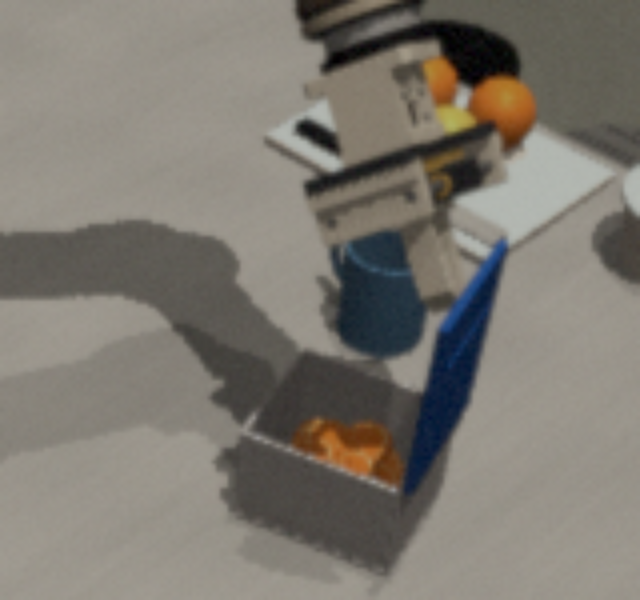

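The lid is about upright with the fingertip behind it on the robot side. I'll push past upright, then withdraw.

>>> jog_arm --moves '[{"xyz": [-0.07, 0.01, 0.06], "twist": [0, 0, 0], "grip": 1}, {"xyz": [-0.16, 0.01, 0.13], "twist": [0, 0, 0], "grip": 1}, {"xyz": [-0.24, 0.02, 0.2], "twist": [0, 0, 0], "grip": 1}, {"xyz": [-0.33, 0.03, 0.28], "twist": [0, 0, 0], "grip": 1}, {"xyz": [-0.33, 0.03, 0.28], "twist": [0, 0, 0], "grip": 1}]'

```text
clock: 13.15
position: [0.6174, 0.2293, 0.2211]
ee_rot: [-0.5, 2.434, -0.409]
force: [-0.6, -0.6, -0.5]
width: 0.008
```

>>> jog_arm --moves '[{"xyz": [0, 0, -0.3], "twist": [0, 0, 0], "grip": 1}, {"xyz": [0, 0, -0.8], "twist": [0, 0, 0], "grip": 1}, {"xyz": [0, 0, -1.5], "twist": [0, 0, 0], "grip": 1}, {"xyz": [0, 0, -2.2], "twist": [0, 0, 0], "grip": 1}, {"xyz": [0, 0, -2.2], "twist": [0, 0, 0], "grip": 1}]'

```text
clock: 13.78
position: [0.5328, 0.2544, 0.3262]
ee_rot: [-0.503, 2.428, -0.404]
force: [-0.0, -0.4, -0.3]
width: 0.007
```

```bash
python3 - <<'E'
from h import *
s=arm.get_image("scene");t=arm.get_image("top")
c=np.zeros((600,800,3),np.uint8);c[:600,:400]=cv2.resize(s[100:300,190:390],(400,400)).repeat(1,0)[:0].shape and 0
c[:400,:400]=cv2.resize(s[90:290,185:385],(400,400));c[:400,400:]=cv2.resize(t[120:320,100:300],(400,400));c[400:,400:]=cv2.resize(t[130:280,320:470],(400,400))[:200]
cv2.imwrite("pics/s6.png",c);cv2.imwrite("pics/top6.png",t)
o=arm.observe();print(o["position"],o["force"],o["clock"])
E
```

```text
[0.53430974 0.25156562 0.32299833] [ 0.05358893 -0.64150169 -0.85644167] 13.875
```

View pics/s6.png

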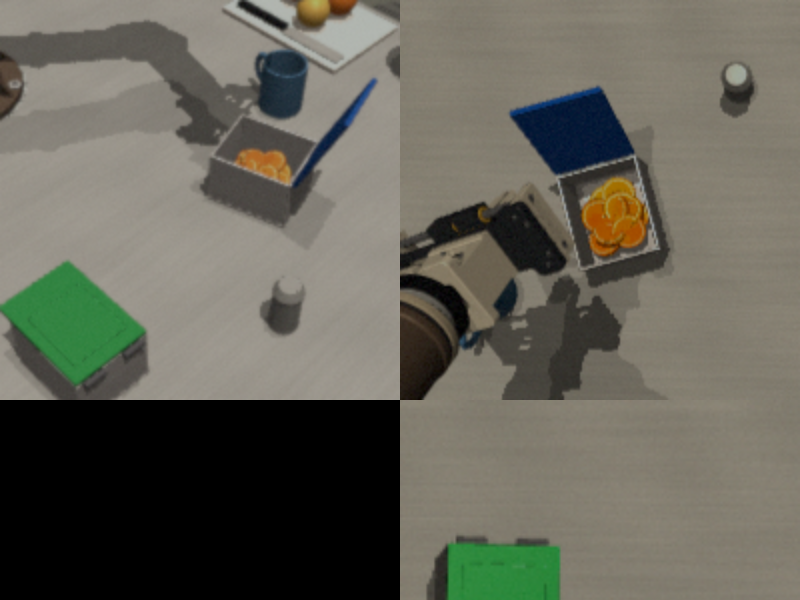

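The blue lid leans back against its stop, the green lid is flat, and the arm is clear. I'll let it settle, do one numeric check and hand in.

>>> jog_arm --moves '[{"xyz": [0, 0, -0.3], "twist": [0, 0, 0], "grip": 1}, {"xyz": [0, 0, -0.3], "twist": [0, 0, 0], "grip": 1}, {"xyz": [0, 0, -0.3], "twist": [0, 0, 0], "grip": 1}, {"xyz": [0, 0, -0.3], "twist": [0, 0, 0], "grip": 1}, {"xyz": [0, 0, -0.3], "twist": [0, 0, 0], "grip": 1}]'

```text
clock: 14.5
position: [0.5237, 0.2542, 0.3355]
ee_rot: [-0.5, 2.434, -0.409]
force: [-0.3, 0.1, -0.6]
width: 0.006
```

```bash
python3 - <<'E'
from h import *
t=arm.get_image("top");t0=cv2.imread("pics/top6.png")
hp=lambda u,v:((u-400)/2+100-.25,v/2+120-.25)
R0=np.mean([onz("top",hp(*p),.09) for p in((558,176),(635,157),(660,248),(583,270))],0);print("orange rim centre",R0.round(3),"expected .541 .203")
L=np.mean([onz("top",hp(*p),.23) for p in((513,114),(601,92))],0);print("lid edge past hinge",((L-[.603,.221,.23])@[.96,.281,0]).round(3),"stop 0.056; 1.8rad .035")
g=big(mask(t[100:260,300:420],50,75,150,60))+[300,100]
r=cv2.minAreaRect(np.array([onz("top",p[0],.0985)[:2] for p in g],np.float32));print("green",r,"expected centre .582,-.201")
b0=mask(t0[150:215,150:225],105,125,120,30);b1=mask(t[150:215,150:225],105,125,120,30);print("blue change px",int((b0!=b1).sum()),int((b1>0).sum()))
E
```

```text
orange rim centre [0.54  0.201 0.09 ] expected .541 .203
lid edge past hinge 0.057 stop 0.056; 1.8rad .035
green ((0.5813832879066467, -0.20054233074188232), (0.10887350142002106, 0.15056473016738892), 88.66524505615234) expected centre .582,-.201
blue change px 29 1586
```

```bash
python3 -c "
from cell import arm
print(arm.sign_off())"
```

```text
the job is handed in; nothing more can be done
None
```

I tipped the green lid shut from behind. I then raised the blue lid from under its front lip with the tilted, closed fingertips and pushed it back past upright until it rested on its stop. The job was handed in at about 14.6 s of the 58 s, and sign-off gave no verdict.

**Last checks, from the top camera:**
- **Blue lid:** its edge is 57 mm past the hinge, against 56 mm expected at the stop. It was still between the last two pictures.
- **Green lid:** it lies flat and full size. Its centre is within 1 mm of where it should be for a box that has not moved.
- **Orange box:** it is within about 2 mm of its starting place.
- **Jar, mug and shaker:** the arm kept clear of all three. The mug and shaker still stand in the last pictures. The jar was outside them, and I did not measure any of the three again at the end.
- **Forces:** readings at the end of each move stayed around 1 to 2 N, which is about the noise level.

No final check failed. Along the way, my rough arm model was off by up to 10 mm in position, so I used it only to plan which tilts the arm could reach. During the green-lid push the tool also rode about 10 mm higher than I planned, which did no harm.

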